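# Clamp a specimen carrier with a torque-limiting knob

### The job

Slide the specimen carrier forward along its channel in the clamping stage, gently, until it is fully home against the steel end stop. Then turn the blue torque-limiting knob clockwise (seen from above) until it slips and its orange pin starts to rise, and stop there: do not drive the knob on past the slip or turn it back. Let go, leaving the carrier home and clamped and everything else on the bench where it was.

Things in the scene. Friction and masses are not known exactly. Their poses are not given: they have to be found in the camera images.
- stage: Fixed cream clamping stage: plate 240 x 130 x 16 mm, origin at the centre of its underside; +x is the way the carrier slides in, +y left of that, z up. Two dark rails, 8 mm high, 10 mm wide, inner faces at y = +-30 mm, guide the carrier. The carrier is home when its middle is at x = +35 mm of the stage (within 2.5 mm).
- bridge_top (a point): Middle of the top of the cream bridge over the channel, on the spindle axis, 54 mm above the table, at stage x = +60 mm. The bridge is 36 mm deep along the stage's x and 116 mm wide; the carrier passes under it; the knob stands on it.
- endstop: Steel block fixed across the far end of the channel, 12 x 60 x 16 mm, origin at the centre of its underside; its near face, which the carrier's front edge must meet, is at x = +100 mm of the stage. Pushing the carrier against it with more than 30 N damages it; some 10 N at the tool is ample (sliding friction takes 2 to 10 N of it, most if the carrier is held skew or pressed down).
- carrier_mid (a point): Centre of the loose aluminium specimen carrier's slab (130 x 56 x 10 mm, 0.2 kg, blue glass slide and black pad on it); the slab lies on the plate in the channel, 2 mm free on either side, pulled 35 to 70 mm back from home at the start. x points to its front edge (65 mm ahead), z up.
- carrier_tab (a point): Centre of the red upright grip tab on the carrier's rear end, 57 mm behind carrier_mid: 14 mm along x, 24 mm along y, 36 mm tall, from 26 to 62 mm above the table. Pinch it across y or push it from behind.
- knob_grip (a point): Centre of the blue knob's grip bar, on the vertical spindle axis (stage x = +60 mm, y = 0), 88 mm above the table. The bar is 56 mm long along this x axis, 14 mm thick along y, 36 mm tall (70 to 106 mm above the table), over a dark disc 48 mm across (62 to 70 mm). Tightens clockwise from above (yaw decreases). It stays where it is left.
- knob_disc (a point): Centre of the knob's dark disc, 66 mm above the table; turns with the bar. The knob turns at 0.05 to 0.1 N m until the clamp is tight, 1.4 to 2 rad from the start; where cannot be seen beforehand. There the limiter slips steadily at 0.4 to 0.6 N m and the knob turns on alone; held still in the slip, 0.3 to 0.4 N m stays on the grip. Turned back, it loosens the clamp. Grip with 40 N or so.
- pin_top (a point): Top of the orange pin, 10 mm across, in the middle of the knob's bar. At the start it stands 18 mm above knob_grip (2 mm proud of the bar). It rises only while the limiter slips, 6 mm per radian of slip, and stays up. Wanted: a rise of 1.2 to 6 mm (0.2 to 1 rad of slip); more than 6 mm is overdriven.
- shoe: Round rubber clamp shoe 26 mm across under the bridge, on the spindle axis; origin at the centre of its lower face. It starts 1.5 to 4 mm above the carrier's top (26 mm above the table), comes down 4 mm per radian of the knob, and presses on the carrier with about 9 N (sprung) when tight.
- carrier: The carrier as a whole (see carrier_mid): origin at the centre of its underside.
- dish: Bystander: round covered culture dish, 92 mm across, 15 mm high, left of the stage.
- slide_box: Bystander: yellow slide box with white lid, 86 x 46 x 33 mm, right of the stage.
- tip_box: Bystander: green box with clear lid, 90 x 120 x 62 mm, to the left.
- tin: Bystander: round steel tin, 50 mm across, 40 mm high, ahead to the right.
- notebook: Bystander: open red binder, 240 x 180 x 18 mm, right.
Things that resemble listed ones, but are neither listed nor needed, are in the scene too. What is meant by the carrier is not brown or green, and is the larger of those in its own colour.

How it is judged:
By the outcome, as a careful person would: the job done as asked, in the order asked, and still so for the second after the job is handed in, with the robot touching nothing.
It also fails if it takes over 70 s, if anything falls off the work surface, if the arm or the gripper's body presses on something with over 40 N, if the wrist force passes 120 N, or if a joint passes its speed limit or range.

### The arm

A 7-joint arm with a two-finger parallel gripper is mounted at the origin on the work surface. World frame = base frame: x ahead of the robot, y to its left, z up, the work surface at z = 0. Lengths are in m, angles in rad, forces in N, time in s.
With the tool pointing down it reaches from about 0.4 to 0.85 m from the base axis. Payload 10.4 kg.
Tool frame: the origin (TCP) lies between the finger pads; the fingertips stand 19 mm ahead of it and the grasp point (between the pads) is the TCP; x points along the fingers, y is the direction in which the jaws open and shut, and the axes are right-handed (so a half turn about x gives the same grasp; the last joint's range is limited). The gripper opens to 87 mm and grips with 3 to 60 N. Pads are 19 mm wide; open, the fingers measure 117 mm over their backs; the gripper's body (75 mm by 190 mm) begins 51 mm behind the grasp point.
Start: joints at [1.284, 0.332, -0.065, 1.46, 0.022, 1.35, -0.088], TCP at [0.163, -0.603, 0.213] pointing down, gripper open.
Joint ranges: [-2.6, 2.6], [-0.5, 2.12], [-1.47, 1.34], [0.16, 2.42], [-1.27, 4.41], [0.06, 2.06], [-2.6, 2.6]. Speed limits (rad/s): [2.22, 2.22, 2.79, 2.79, 3.14, 3.14, 3.14].

### API

Orientations are given as a unit quaternion [x, y, z, w].
In Python, from bench import r gives the robot as it stands.
- The arm moves only by the tool drive_tool, never from a script. Its argument "motion" is a list of rows, each a list of 4 numbers: the shift along the tool's x, y, z in cm, then the turn about the tool's x in units of 5 degrees (1.0 is 5 degrees). In form: [[tx, ty, tz, twist], ...]. A call has 1 to 20 rows; each row is the pose to reach, as a shift and turn from the pose commanded when the call began, along the tool's axes at that moment; what a row does not reach only later rows make up. A row lasts 1/12 s, in which the tool goes at most 41.7 mm and 7.16 degrees, less where a joint would pass 70% of its speed; a pose out of reach is approached as far as the arm can. A call with a gripper value outside its range is refused whole. "grip" is the closure in counts, from 0 (fully open) to 255 (shut), set as the call begins (left out, the last holds). The fingers move at their own pace and stop on an object; "force" is the grip in N (left out, the last holds). Time passes only in rows, so rows that repeat a pose let the fingers close. It gives the time, the measured TCP pose, the force and the opening at its end, in the units of the state.
- r.read_state(): the state, without advancing time (a new reading comes with each control period).
- r.camera(name): name is "side" or "top"; returns the picture (384x512x3 uint8, red, green, blue); there is no depth.
- r.calibration(name): a dict with "fx", "fy", "cx", "cy" (pixels), "dist" ([k1, k2, p1, p2, k3] as OpenCV has them; the pictures are not rectified), "xyz" and "orientation" of the camera in the world. Camera axes: x right, y up, looking along -z (the intrinsics and any distortion apply to the point x, -y, -z); pixel columns grow to the right and rows downward; lengths in m; the calibration is good to about 2 mm. A picture is of the moment at which its call begins. calibration takes no time and is no camera call.
- r.close_job(): hands the job in, once; it reports no verdict.
The state is a dict: "time": time; "joint_positions": joint angles; "joint_vel": joint speeds; "joint_torque": joint torques, N m; "ee_pos": TCP position; "eef_rot": TCP orientation; "ft_force": force on the tool from outside, world axes, zero at the start; "torque": the same for the moment, N m; "width": finger opening in m.
Only numpy, scipy, OpenCV 4.12 (cv2) and the standard library are available. Lean on these libraries where they do the work, as an engineer would, in place of code of your own. Each camera call takes 0.05 s, during which the arm holds its last target.

## Working session

There is one attempt and no reset: what is moved stays moved. The work goes in short steps, Python scripts to look and compute and a tool call to move; the robot and the scene stay as the last step left them, time stands still between calls to the robot, and variables do not carry over. Pictures are saved under pics/ and viewed, and the job is handed in when it is done.

Besides the shell and the picture viewer there is one more tool, called after "Emit:" as name(argument=value, ...), one argument or row to a line, values as JSON. drive_tool: Moves the arm, as the interface text tells. Its arguments: {"type":"object","properties":{"motion":{"type":"array","items":{"type":"array","items":{"type":"number"}}},"grip":{"type":"number"},"force":{"type":"number"}},"required":["motion"]}

```bash
mkdir -p pics; ls; cat > h.py <<'E'
from bench import r
import numpy as np, cv2
from scipy.spatial.transform import Rotation as R
def snap(n,f):
    im=r.camera(n); cv2.imwrite('pics/'+f,cv2.cvtColor(im,cv2.COLOR_RGB2BGR)); return im
def ray(n,u,v):
    c=r.calibration(n); K=np.array([[c['fx'],0,c['cx']],[0,c['fy'],c['cy']],[0,0,1]])
    p=cv2.undistortPoints(np.array([[[u,v]]],float),K,np.array(c['dist'],float))[0,0]
    d=R.from_quat(c['orientation']).apply([p[0],-p[1],-1]); return np.array(c['xyz']),d/np.linalg.norm(d)
def onz(n,u,v,z):
    o,d=ray(n,u,v); return o+d*(z-o[2])/d[2]
def proj(n,P):
    c=r.calibration(n); K=np.array([[c['fx'],0,c['cx']],[0,c['fy'],c['cy']],[0,0,1]])
    q=R.from_quat(c['orientation']).inv().apply(np.atleast_2d(P)-np.array(c['xyz']))*[1,-1,-1]
    return cv2.projectPoints(q,np.zeros(3),np.zeros(3),K,np.array(c['dist'],float))[0][:,0]
E
python3 - <<'E'
from h import *
print(r.read_state())
for n in('side','top'): print(r.calibration(n)); snap(n,n+'0.png')
E
```

```text
pics
{'time': 0.0, 'joint_positions': array([ 1.28441014,  0.33284142, -0.06469175,  1.46094405,  0.0216098 ,
        1.34987147, -0.08847384]), 'joint_vel': array([-1.44515133e-03,  3.64078471e-04, -1.21576887e-04,  8.16814544e-05,
        2.01820386e-03, -2.46488398e-04,  1.31930110e-04]), 'joint_torque': array([ 2.38829507e-04, -6.23245811e+01,  2.50645448e-02, -3.89894629e+01,
       -6.12170063e-02,  3.96849413e-02,  1.75347927e-04]), 'ee_pos': array([ 0.16284514, -0.60300681,  0.21197163]), 'eef_rot': array([-0.70087326, -0.09348229,  0.70105325, -0.09253148]), 'ft_force': array([-0.35507121, -0.04472906,  0.36632954]), 'torque': array([-0.02849811, -0.01581172, -0.04125344]), 'width': 0.08689232063758252}
{'fx': 405.2049824787664, 'fy': 405.2049824787664, 'cx': 254.42789157008679, 'cy': 194.4865988931482, 'dist': array([-0.04133868,  0.        ,  0.        ,  0.        ,  0.        ]), 'xyz': array([-0.20563296,  1.00708549,  1.10385827]), 'orientation': array([-0.1380923 ,  0.41755736,  0.85401644, -0.27790699])}
{'fx': 392.0713184071622, 'fy': 392.0713184071622, 'cx': 257.2139473274125, 'cy': 189.99486079331837, 'dist': array([-0.07381842,  0.        ,  0.        ,  0.        ,  0.        ]), 'xyz': array([ 0.40564195, -0.02164501,  1.46412166]), 'orientation': array([-0.04182057,  0.03767498,  0.71548893, -0.69635281])}
```

View pics/side0.png

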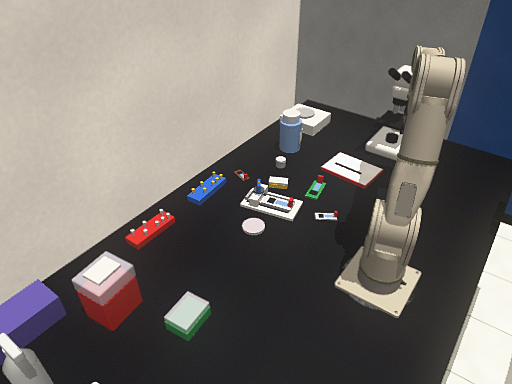

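View pics/top0.png

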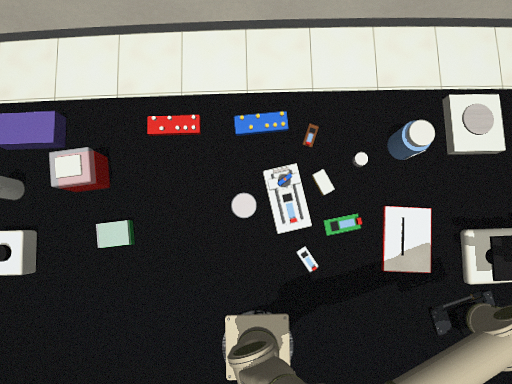

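```bash
python3 - <<'E'
import cv2
a=cv2.imread('pics/top0.png')[150:280,235:370]; cv2.imwrite('pics/tc0.png',cv2.resize(a,None,fx=4.4,fy=4.4,interpolation=cv2.INTER_CUBIC))
a=cv2.imread('pics/side0.png')[165:230,225:345]; cv2.imwrite('pics/sc0.png',cv2.resize(a,None,fx=6,fy=6,interpolation=cv2.INTER_CUBIC))
E
```

```text
(no output)
```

View pics/tc0.png

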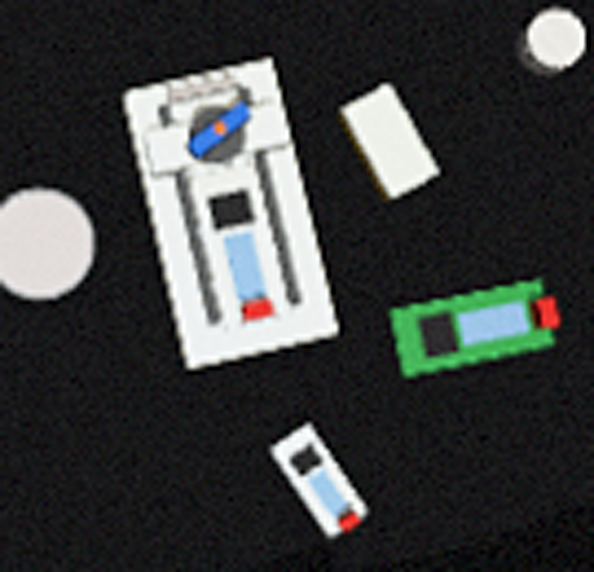

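View pics/sc0.png

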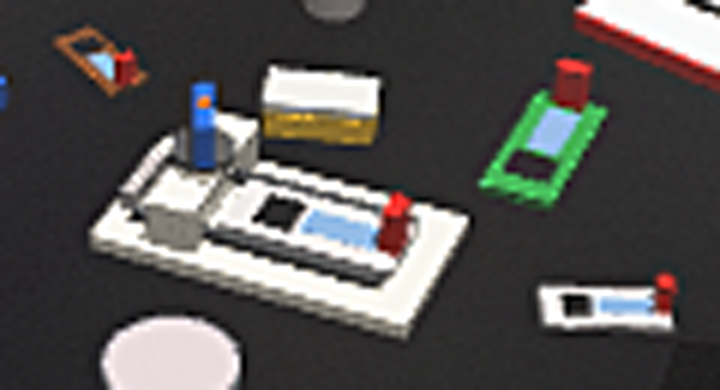

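Candidates for the carrier, in the top view:
- The aluminium one in the stage channel, tab at about (293,220).
- The green one, tab at about (360,221).
- The small white one, tab at about (314,267).
- The brown one, at about (311,134).

I choose the one in the channel: it is aluminium and the larger of its colour, and the crop confirms this. The knob is at about (285,180).

```bash
cat > m.py <<'E'
from h import *
def stage(im):
    g=im.astype(int); 
    m=((g.min(2)>110)).astype(np.uint8); m[:, :262]=0; m[:,312:]=0; m[:160]=0; m[238:]=0
    cs,_=cv2.findContours(m,cv2.RETR_EXTERNAL,cv2.CHAIN_APPROX_NONE); c=max(cs,key=cv2.contourArea)
    P=np.array([onz('top',u,v,.016)[:2] for u,v in c[:,0].astype(float)],np.float32)
    return cv2.minAreaRect(P)
def blob(im,col,box):
    g=im.astype(float); R_,G,B=g[...,0],g[...,1],g[...,2]
    w={'red':R_-np.maximum(G,B),'blue':B-1.6*R_-0*G,'orange':0}[col]
    m=np.zeros(w.shape,bool); x0,y0,x1,y1=box; m[y0:y1,x0:x1]=1
    return (w>50)&m
E
python3 - <<'E'
from m import *
ims=[cv2.cvtColor(cv2.imread(f'pics/{n}0.png'),cv2.COLOR_BGR2RGB) for n in('top','side')]
print(stage(ims[0]))
t=blob(ims[0],'red',(285,214,303,226)); ys,xs=np.nonzero(t); print('tab top',xs.mean(),ys.mean(),len(xs),onz('top',xs.mean(),ys.mean(),.060))
print(np.c_[xs,ys].min(0),np.c_[xs,ys].max(0))
s=blob(ims[1],'red',(283,195,296,210)); ys,xs=np.nonzero(s); print('tab side',xs.mean(),ys.mean(),len(xs),onz('side',xs.mean(),ys.mean(),.044))
k=blob(ims[0],'blue',(270,165,298,195)); ys,xs=np.nonzero(k); print('knob',xs.mean(),ys.mean(),len(xs),onz('top',xs.mean(),ys.mean(),.104))
P=np.array([onz('top',u,v,.106)[:2] for u,v in zip(xs,ys)],np.float32); rr=cv2.minAreaRect(P); print(rr)
w,V=np.linalg.eigh(np.cov(P.T)); print(np.degrees(np.arctan2(V[1,1],V[0,1])))
# knob via side pin
E
```

```text
((0.5372799634933472, -0.12395081669092178), (0.241514191031456, 0.13179446756839752), 11.6429443359375)
tab top 292.96666666666664 219.93333333333334 30 [ 0.453173   -0.14040801  0.06      ]
[290 218] [296 222]
tab side 290.3809523809524 202.11904761904762 42 [ 0.45135252 -0.13892901  0.044     ]
knob 283.85185185185185 179.44444444444446 54 [ 0.59397351 -0.10994628  0.104     ]
((0.5955258011817932, -0.11197423934936523), (0.015421576797962189, 0.056473590433597565), 35.42887878417969)
126.56164502848165
```

```bash
cat >> h.py <<'E'
C=np.array([.5373,-.1240]); TH=np.radians(11.64); U=np.array([np.cos(TH),np.sin(TH)]); V=np.array([-U[1],U[0]])
def w(sx,sy,z): return np.r_[C+sx*U+sy*V,z]
def st(p): d=np.asarray(p)[:2]-C; return np.r_[d@U,d@V,p[2]]*1000
def axes(s=None):
    s=s or r.read_state(); return R.from_quat(s['eef_rot']).as_matrix()
def yawy(M): return np.degrees(np.arctan2(M[1,1],M[0,1]))
def go(p):
    s=r.read_state(); return axes(s).T@(np.asarray(p)-s['ee_pos'])*100
E
python3 - <<'E'
from h import *
M=axes(); print(M.round(3), 'yaw of tool y',yawy(M)); print(go(w(-.125,0,.2)))
c=R.from_quat(r.read_state()['eef_rot'])
for k in range(-6,7,1): 
    N=(c*R.from_euler('x',k*5,degrees=True)).as_matrix(); print(k,yawy(N).round(1),end=' ; ')
print(np.degrees(TH)+90)
E
```

```text
[[-0.     0.261 -0.965]
 [ 0.001 -0.965 -0.261]
 [-1.    -0.001  0.   ]] yaw of tool y -74.88408426845969
[  1.24839304 -37.23807922 -36.16274815]
-6 -44.9 ; -5 -49.9 ; -4 -54.9 ; -3 -59.9 ; -2 -64.9 ; -1 -69.9 ; 0 -74.9 ; 1 -79.9 ; 2 -84.9 ; 3 -89.9 ; 4 -94.9 ; 5 -99.9 ; 6 -104.9 ; 101.64
```

Emit:
drive_tool(
  motion=[
    [0,-1,-1,0.1],
    [0,-3,-3,0.3],
    [0.2,-6,-5.8,0.7],
    [0.3,-9,-8.7,0.7],
    [0.5,-12,-11.6,0.7],
    [0.5,-15,-14.5,0.7],
    [0.5,-18,-17.5,0.7],
    [0.5,-21,-20.4,0.7],
    [0.5,-24,-23.3,0.7],
    [0.5,-27,-26.2,0.7],
    [0.5,-30,-29.1,0.7],
    [0.5,-33,-32,0.7],
    [0.5,-35.5,-34.5,0.7],
    [0.5,-36.7,-35.6,0.7],
    [0.5,-37.2,-36.2,0.7],
    [0.5,-37.2,-36.2,0.7],
    [0.5,-37.2,-36.2,0.7],
    [0.5,-37.2,-36.2,0.7],
  ],
  grip=255,
  force=40,
)

```text
time: 1.6
ee_pos: [0.4147, -0.1515, 0.2075]
eef_rot: [-0.703, -0.071, 0.704, -0.071]
ft_force: [0.1, 0.2, -0.1]
width: 0.0004
```

```bash
python3 - <<'E'
from h import *
s=r.read_state(); print(st(s['ee_pos']),yawy(axes()),s['joint_positions'],s['width'],s['ft_force']); print(go(w(-.122,0,.052)))
snap('top','top1.png'); snap('side','side1.png')
a=cv2.imread('pics/side1.png')[135:235,225:345]; b=cv2.imread('pics/top1.png')[150:280,235:370]
cv2.imwrite('pics/c1.png',np.hstack([cv2.resize(a,(400,333)),cv2.resize(b,(346,333))]))
E
```

```text
[-125.65290289   -2.19435708  207.50651417] -78.5243484138446 [ 0.79959925 -0.04906281 -0.52935573  1.89799242 -0.02553893  1.28657161
 -1.09256437] 0.0003607066353053327 [ 0.14963184  0.20032207 -0.05944387]
[15.55043825 -0.22028439 -0.37375593]
```

View pics/c1.png

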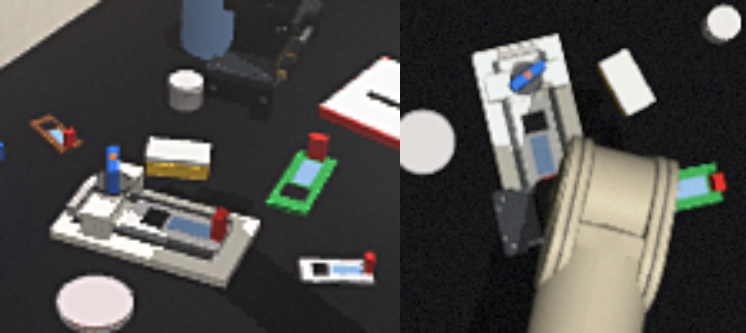

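The tool is behind the red tab and in line with it. I'll lower it now.

Emit:
drive_tool(
  motion=[
    [1,0,0,0],
    [3,0,0,0],
    [5.5,-0.1,-0.1,0],
    [8,-0.2,-0.2,0],
    [10.5,-0.2,-0.3,0],
    [13,-0.2,-0.3,0],
    [14.5,-0.2,-0.3,0],
    [15.3,-0.2,-0.3,0],
    [15.6,-0.2,-0.3,0],
    [15.6,-0.2,-0.3,0],
    [15.6,-0.2,-0.3,0],
  ],
)

```text
time: 2.62
ee_pos: [0.4185, -0.1476, 0.0524]
eef_rot: [0.704, 0.071, -0.703, 0.072]
ft_force: [-0.5, 0.5, -0.1]
width: 0.0008
```

```bash
python3 - <<'E'
from h import *
s=r.read_state(); print(st(s['ee_pos']),yawy(axes()),s['ft_force'])
snap('side','side2.png')
a=cv2.imread('pics/side2.png')[145:235,225:345]
cv2.imwrite('pics/c2.png',cv2.resize(a,None,fx=5,fy=5,interpolation=cv2.INTER_CUBIC))
E
```

```text
[-121.15682957    0.85702788   52.40894925] -78.40201993663291 [-0.53083619  0.46693283 -0.14375165]
```

View pics/c2.png

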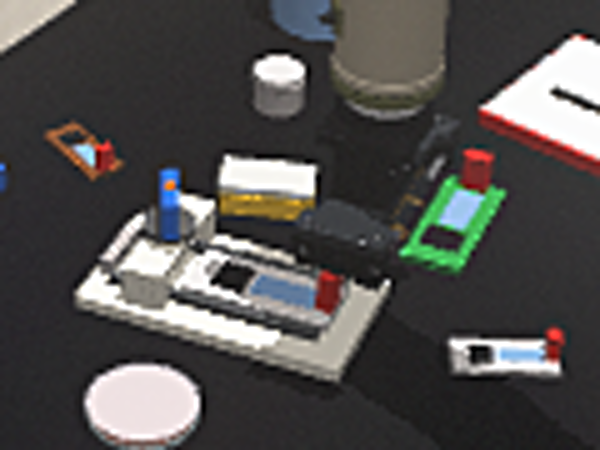

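```bash
python3 - <<'E'
from h import *
p=r.read_state()['ee_pos']; M=axes()
for n,q in [('tcp',p),('tip',p+.019*M[:,0]),('body',p-.051*M[:,0]),('by+',p-.051*M[:,0]+.095*M[:,1]),('by-',p-.051*M[:,0]-.095*M[:,1]),('tab',w(-.0863,0.0014,.044))]:
    print(n,((proj('side',q)[0]-[225,145])*5).round(),q.round(3))
E
```

```text
tcp [367. 287.] [ 0.419 -0.148  0.053]
tip [365. 304.] [ 0.419 -0.148  0.034]
body [371. 238.] [ 0.419 -0.148  0.104]
by+ [408. 175.] [ 0.438 -0.241  0.104]
by- [329. 306.] [ 0.4   -0.055  0.104]
tab [326. 284.] [ 0.452 -0.14   0.044]
```

Emit:
drive_tool(
  motion=[
    [0,0,-0.4,0],
    [0,0,-0.8,0],
    [0,0,-1.1,0],
    [0,0,-1.4,0],
    [0,0,-1.7,0],
    [0,0,-2.0,0],
    [0,0,-2.3,0],
    [0,0,-2.6,0],
    [0,0,-2.9,0],
    [0,0,-3.2,0],
    [0,0,-3.5,0],
    [0,0,-3.8,0],
  ],
)

```text
time: 3.67
ee_pos: [0.4555, -0.1396, 0.0517]
eef_rot: [-0.703, -0.072, 0.704, -0.072]
ft_force: [-2.5, -0.5, 0.5]
width: 0.0004
```

```bash
python3 - <<'E'
from h import *
s=r.read_state(); print(st(s['ee_pos']),yawy(axes()),s['ft_force'],s['ft_force'][:2]@U)
snap('side','side3.png');snap('top','top3.png')
a=cv2.imread('pics/side3.png')[145:235,225:345]; a=cv2.convertScaleAbs(a,alpha=1.6,beta=20)
cv2.imwrite('pics/c3.png',cv2.resize(a,None,fx=5,fy=5,interpolation=cv2.INTER_CUBIC))
E
```

```text
[-83.28272818   1.2398691   51.68388731] -78.38739076020924 [-2.53760924 -0.54465506  0.54068405] -2.5953129306910463
```

View pics/c3.png

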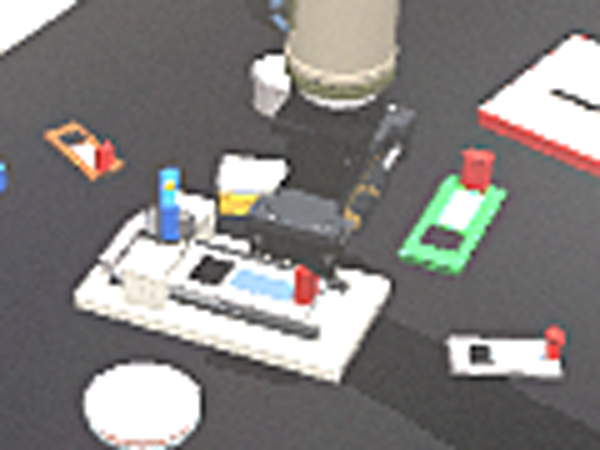

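The carrier is sliding at about 2.6 N. I'll continue to just short of the stop.

Emit:
drive_tool(
  motion=[
    [0,0,-0.3,0],
    [0,0,-0.6,0],
    [0,0,-0.9,0],
    [0,0,-1.2,0],
    [0,0,-1.5,0],
    [0,0,-1.8,0],
    [0,0,-2.1,0],
    [0,0,-2.4,0],
    [0,0,-2.7,0],
    [0,0,-3.0,0],
    [0,0,-3.2,0],
    [0,0,-3.4,0],
    [0,0,-3.6,0],
    [0,0,-3.7,0],
  ],
)

```text
time: 4.93
ee_pos: [0.4917, -0.1322, 0.0518]
eef_rot: [0.704, 0.072, -0.703, 0.072]
ft_force: [-2.4, -0.5, 1.3]
width: 0.0004
```

Emit:
drive_tool(
  motion=[
    [0,0,-0.1,0],
    [0,0,-0.2,0],
    [0,0,-0.3,0],
  ],
)

```text
time: 5.18
ee_pos: [0.4944, -0.1317, 0.0517]
eef_rot: [-0.703, -0.071, 0.703, -0.072]
ft_force: [-3.0, -0.1, 1.4]
width: 0.0003
```

```bash
python3 - <<'E'
from h import *
s=r.read_state(); print(st(s['ee_pos']),yawy(axes()),s['ft_force'],s['ft_force'][:2]@U)
E
```

```text
[-43.53791461   1.14533115  51.74683747] -78.39088923478572 [-2.9934863  -0.06371085  1.37612655] -2.944778570247159
```

Emit:
drive_tool(
  motion=[
    [0,0,-0.1,0],
    [0,0,-0.2,0],
  ],
)

```text
time: 5.35
ee_pos: [0.4965, -0.1313, 0.0518]
eef_rot: [0.704, 0.071, -0.703, 0.072]
ft_force: [-2.7, -0.9, 0.4]
width: 0.0004
```

Emit:
drive_tool(
  motion=[
    [0,0,-0.1,0],
    [0,0,-0.1,0],
  ],
)

```text
time: 5.52
ee_pos: [0.4976, -0.131, 0.0518]
eef_rot: [0.704, 0.072, -0.703, 0.072]
ft_force: [-1.0, -0.2, 0.4]
width: 0.0004
```

Emit:
drive_tool(
  motion=[
    [0,0,-0.1,0],
    [0,0,-0.1,0],
  ],
)

```text
time: 5.68
ee_pos: [0.4983, -0.1308, 0.0517]
eef_rot: [-0.703, -0.072, 0.704, -0.072]
ft_force: [-2.6, 0.1, 0.3]
width: 0.0006
```

Emit:
drive_tool(
  motion=[
    [0,0,-0.1,0],
    [0,0,-0.1,0],
  ],
)

```text
time: 5.85
ee_pos: [0.4994, -0.1307, 0.0519]
eef_rot: [-0.703, -0.071, 0.703, -0.072]
ft_force: [-4.4, -1.0, 3.1]
width: 0.0005
```

Emit:
drive_tool(
  motion=[
    [0,0,-0.1,0],
    [0,0,-0.1,0],
  ],
)

```text
time: 6.02
ee_pos: [0.4996, -0.1306, 0.0518]
eef_rot: [-0.703, -0.071, 0.704, -0.072]
ft_force: [-7.5, -1.0, 7.9]
width: 0.0001
```

Emit:
drive_tool(
  motion=[
    [0,0,-0.05,0],
    [0,0,-0.05,0],
  ],
)

```text
time: 6.18
ee_pos: [0.4997, -0.1307, 0.0518]
eef_rot: [-0.703, -0.071, 0.704, -0.072]
ft_force: [-9.9, -1.7, 8.6]
width: 0.0005
```

```bash
python3 - <<'E'
from m import *
s=r.read_state(); print(st(s['ee_pos']),yawy(axes()),s['ft_force'],s['ft_force'][:2]@U)
snap('side','side4.png');snap('top','top4.png')
im=cv2.cvtColor(cv2.imread('pics/side4.png'),cv2.COLOR_BGR2RGB)
k=blob(im,'red',(270,185,292,210)); ys,xs=np.nonzero(k); print(xs.mean(),ys.mean(),len(xs),st(onz('side',xs.mean(),ys.mean(),.044)))
a=cv2.imread('pics/side4.png')[145:235,225:345]; a=cv2.convertScaleAbs(a,alpha=1.6,beta=20)
cv2.imwrite('pics/c4.png',cv2.resize(a,None,fx=5,fy=5,interpolation=cv2.INTER_CUBIC))
E
```

```text
[-38.15680624   1.05813337  51.82727867] -78.40682713071104 [-9.85194402 -1.68505503  8.63573815] -9.989314806426588
275.71875 198.9375 32 [-23.48628789   8.03656774  44.        ]
```

View pics/c4.png

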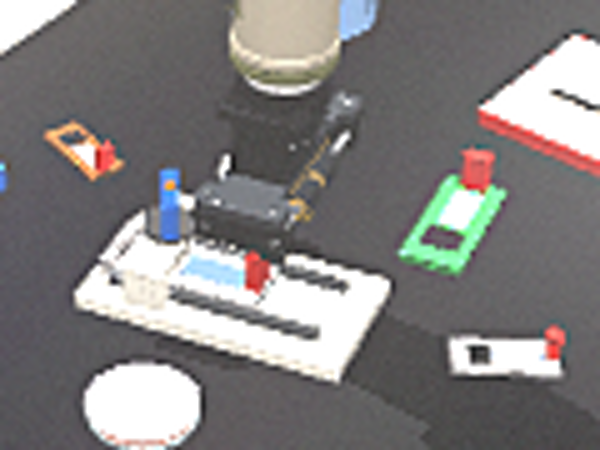

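The carrier is home: the tool stalled at stage x = -38.2 mm (predicted -38.5 mm) with 10 N. Next I back off and rise.

Emit:
drive_tool(
  motion=[
    [0,0,0.1,0],
    [0,0,0.3,0],
    [0,0,0.7,0],
    [-0.3,0,1.2,0],
    [-1.5,0,1.5,0],
    [-3.5,0,1.5,0],
    [-6,0,1.5,0],
    [-8.5,0,1.5,0],
    [-10,0,1.5,0],
    [-10.8,0,1.5,0],
    [-10.8,0,1.5,0],
  ],
)

```text
time: 7.2
ee_pos: [0.487, -0.1336, 0.162]
eef_rot: [0.705, 0.071, -0.702, 0.072]
ft_force: [-0.1, 0.3, 0.2]
width: 0.0005
```

```bash
python3 - <<'E'
from m import *
s=r.read_state(); print(st(s['ee_pos']),yawy(axes()),s['ft_force'],s['joint_positions'])
print('go',go(w(.060,0,.160)), 'tw',(yawy(axes())-35.4)/5)
snap('side','side5.png')
im=cv2.cvtColor(cv2.imread('pics/side5.png'),cv2.COLOR_BGR2RGB)
k=blob(im,'red',(270,185,292,210)); ys,xs=np.nonzero(k); print(xs.mean(),ys.mean(),len(xs),st(onz('side',xs.mean(),ys.mean(),.044)))
im=cv2.cvtColor(cv2.imread('pics/side0.png'),cv2.COLOR_BGR2RGB)
k=blob(im,'red',(283,195,296,210)); ys,xs=np.nonzero(k); print('start',st(onz('side',xs.mean(),ys.mean(),.044)))
E
```

```text
[-51.17754149   0.74059902 162.03317935] -78.3909235671369 [-0.07422981  0.30925705  0.18179725] [ 0.70796956  0.14448941 -0.57087499  1.81880689  0.08471468  1.1985605
 -1.25692071]
go [  0.23740901   0.06761705 -11.11711947] tw -22.75818471342738
276.0 198.0 41 [-22.16958785   1.65560639  44.        ]
start [-87.19204216   2.71892087  44.        ]
```

Seen unobstructed, the tab is at stage x = -22.2 mm, which matches home (-22 mm). Now I move over the knob, open the gripper and line it up with the bar.

Emit:
drive_tool(
  motion=[
    [0,0,-0.5,-0.6],
    [0,0,-1.5,-1.6],
    [0,0,-2.5,-2.8],
    [0,0,-3.5,-4],
    [0,0,-4.5,-5.2],
    [0,0,-5.5,-6.4],
    [0,0,-6.5,-7.6],
    [0,0,-7.5,-8.8],
    [0,0,-8.5,-10],
    [0,0,-9.5,-11.2],
    [0,0,-10.3,-12.4],
    [0,0,-10.8,-13.6],
    [0,0.1,-11.1,-14.8],
    [0,0.1,-11.1,-16],
    [0,0.1,-11.1,-17.2],
    [0,0.1,-11.1,-18.4],
    [0,0.1,-11.1,-19.6],
    [0,0.1,-11.1,-20.8],
    [0,0.1,-11.1,-22],
    [0,0.1,-11.1,-22.7],
  ],
  grip=0,
)

```text
time: 8.92
ee_pos: [0.5942, -0.1118, 0.1581]
eef_rot: [0.324, 0.629, -0.324, 0.628]
ft_force: [0.5, -0.1, -0.0]
width: 0.087
```

Emit:
drive_tool(
  motion=[
    [0,0,0,0],
    [0,0,0,0],
  ],
)

```text
time: 9.08
ee_pos: [0.5944, -0.1119, 0.1585]
eef_rot: [0.327, 0.628, -0.327, 0.627]
ft_force: [0.3, 0.3, -0.1]
width: 0.087
```

```bash
python3 - <<'E'
from m import *
s=r.read_state(); print(st(s['ee_pos']),yawy(axes()),s['ft_force'],s['torque'],s['joint_positions'],s['width'])
print('go',go(w(.060,0,.094)), 'tw',(yawy(axes())-35.4)/5)
snap('side','side6.png')
a=cv2.imread('pics/side6.png')[125:215,215:335]; a=cv2.convertScaleAbs(a,alpha=1.6,beta=20)
cv2.imwrite('pics/c6.png',cv2.resize(a,None,fx=5,fy=5,interpolation=cv2.INTER_CUBIC))
E
```

```text
[ 58.38005779   0.37763587 158.5245211 ] 34.994907665142755 [ 0.28719782  0.32580886 -0.08972462] [ 0.03178153 -0.16063827  0.02502419] [ 0.76449214  0.45382684 -0.85107227  1.55230242  0.34868429  1.296541
  0.47865654] 0.08700987285520502
go [6.45216137 0.1396717  0.10914198] tw -0.0810184669714488
```

View pics/c6.png

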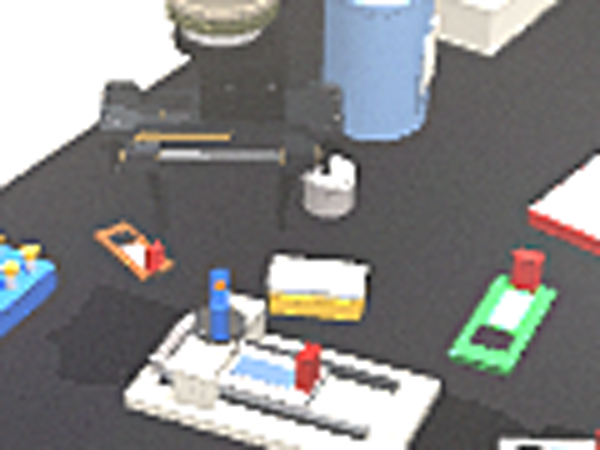

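Emit:
drive_tool(
  motion=[
    [0.5,0.1,0.1,0],
    [1.5,0.1,0.1,0],
    [2.5,0.1,0.1,0],
    [3.5,0.1,0.1,0],
    [4.5,0.1,0.1,0],
    [5.3,0.1,0.1,0],
    [6,0.1,0.1,0],
    [6.4,0.1,0.1,-0.1],
    [6.4,0.1,0.1,-0.1],
    [6.4,0.1,0.1,-0.1],
  ],
)

```text
time: 9.97
ee_pos: [0.5965, -0.1121, 0.0958]
eef_rot: [0.323, 0.629, -0.323, 0.629]
ft_force: [1.1, 0.1, -0.4]
width: 0.0868
```

```bash
python3 - <<'E'
from m import *
s=r.read_state(); print(st(s['ee_pos']),yawy(axes()),s['ft_force'],s['torque'],s['width'])
print('go',go(w(.060,0,.094)), 'tw',(yawy(axes())-35.4)/5)
snap('side','side7.png')
a=cv2.imread('pics/side7.png')[145:215,225:315]; a=cv2.convertScaleAbs(a,alpha=1.6,beta=20)
cv2.imwrite('pics/c7.png',cv2.resize(a,None,fx=7,fy=7,interpolation=cv2.INTER_CUBIC))
E
```

```text
[60.37584573 -0.30621902 95.78894029] 35.622452788677606 [ 1.10954934  0.12792827 -0.39236256] [ 0.06224846 -0.13804986 -0.08616077] 0.08683022951810104
go [ 0.17889335 -0.0219185  -0.04324491] tw 0.04449055773552146
```

View pics/c7.png

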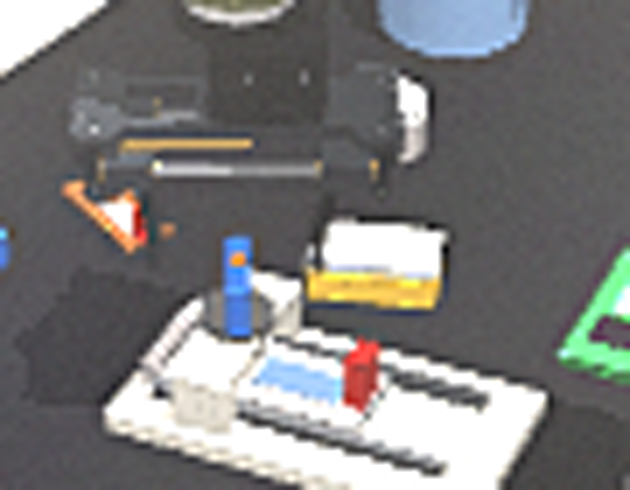

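The jaws straddle the bar, within 0.5 mm of the spindle axis. Closing at 45 N.

Emit:
drive_tool(
  motion=[
    [0,0,0,0],
    [0,0,0,0],
    [0,0,0,0],
    [0,0,0,0],
    [0,0,0,0],
    [0,0,0,0],
    [0,0,0,0],
    [0,0,0,0],
  ],
  grip=255,
  force=45,
)

```text
time: 10.68
ee_pos: [0.5964, -0.1122, 0.0958]
eef_rot: [0.323, 0.629, -0.323, 0.629]
ft_force: [-0.0, 0.5, -0.5]
width: 0.0415
```

```bash
cat > q.py <<'E'
from h import *
s=r.read_state(); print('t',s['time'],st(s['ee_pos']).round(2),'yaw',yawy(axes()).round(2),'F',s['ft_force'].round(1),'T',s['torque'].round(3),'w',s['width'],'j7',s['joint_positions'][6].round(2))
E
python3 q.py
```

```text
t 10.6833 [60.26 -0.39 95.76] yaw 35.61 F [-0.   0.5 -0.5] T [-0.016 -0.119  0.028] w 0.04149849565237369 j7 0.45
```

Emit:
drive_tool(
  motion=[
    [0,0,0,0],
    [0,0,0,0],
    [0,0,0,0],
    [0,0,0,0],
    [0,0,0,0],
    [0,0,0,0],
    [0,0,0,0],
    [0,0,0,0],
  ],
)

```text
time: 11.35
ee_pos: [0.5967, -0.1123, 0.0963]
eef_rot: [0.323, 0.629, -0.323, 0.629]
ft_force: [-1.2, -0.5, 5.6]
width: 0.0005
```

```bash
python3 q.py
```

```text
t 11.35 [60.59 -0.51 96.27] yaw 35.61 F [-1.2 -0.5  5.6] T [-0.078  0.043 -0.006] w 0.00045168904520523134 j7 0.45
```

The jaws shut completely, so they missed the bar. Looking again.

```bash
python3 - <<'E'
from m import *
snap('side','side8.png');snap('top','top8.png')
a=cv2.imread('pics/side8.png')[125:215,215:335]; a=cv2.convertScaleAbs(a,alpha=2.5,beta=30)
b=cv2.imread('pics/top8.png')[140:240,240:370]; b=cv2.convertScaleAbs(b,alpha=2.,beta=20)
cv2.imwrite('pics/c8.png',np.vstack([cv2.resize(a,(400,300),interpolation=2),cv2.resize(b,(390,300),interpolation=2)[:, :].copy() if 0 else cv2.resize(b,(400,300),interpolation=2)]))
s=r.read_state();p=s['ee_pos'];M=axes()
for n,q in [('tcp',p),('tip',p+.019*M[:,0]),('body',p-.051*M[:,0]),('b+',p-.051*M[:,0]+.095*M[:,1]),('b-',p-.051*M[:,0]-.095*M[:,1]),('knobtop',w(.06,0,.106))]:
    print(n,proj('side',q)[0],proj('top',q)[0])
E
```

```text
tcp [258.32127788 182.97205928] [284.34791231 178.95610496]
tip [258.30981357 186.58935409] [284.02295618 179.69755219]
body [258.35270431 173.01475115] [285.26564536 176.86195465]
b+ [235.37868755 172.95408757] [268.28455212 154.93495101]
b- [281.34857736 173.08119392] [302.44721334 199.08507893]
knobtop [258.40539245 181.18817383] [284.42213745 178.75736075]
```

View pics/c8.png

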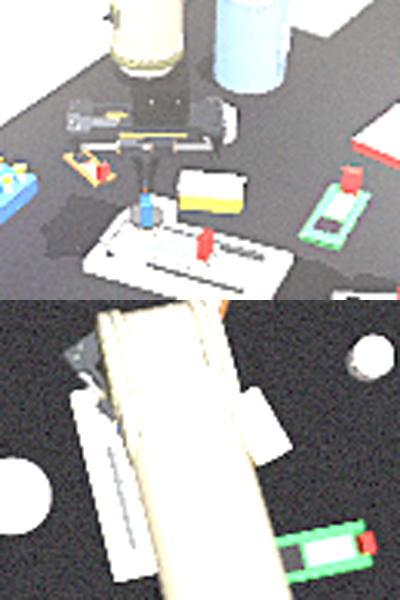

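```bash
python3 - <<'E'
import cv2,numpy as np
o=[]
for k in ('side5','side7','side8'):
    a=cv2.imread(f'pics/{k}.png')[150:205,240:280]; a=cv2.convertScaleAbs(a,alpha=2.,beta=25)
    o.append(cv2.resize(a,None,fx=6.6,fy=10,interpolation=cv2.INTER_NEAREST))
cv2.imwrite('pics/c9.png',np.hstack(o))
E
```

```text
(no output)
```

View pics/c9.png

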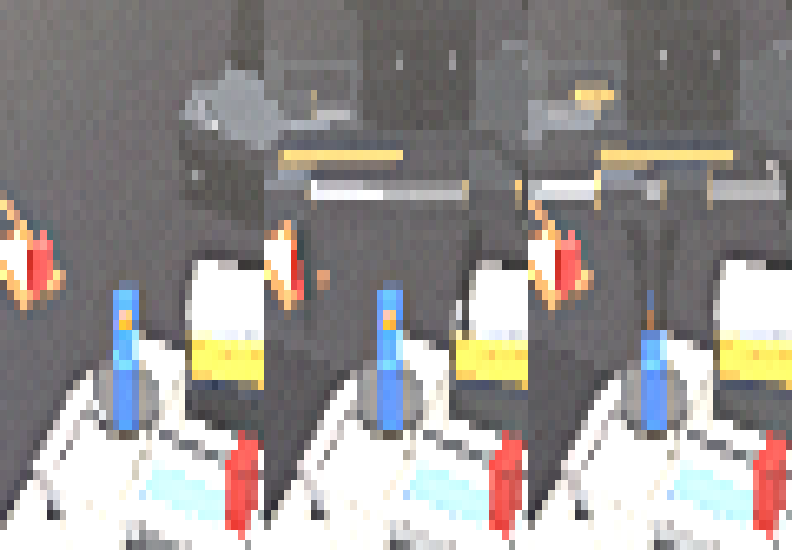

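```bash
python3 - <<'E'
from h import *
M=axes()
p=w(.0584,.0004,.1585)
for d in(.0,.0095,.019,.03): 
  print(d,[proj('side',p+d*M[:,0]+y*M[:,1])[0].round(1) for y in(-.05,.05)])
p=r.read_state()['ee_pos']
print([ (z,proj('side',[p[0],p[1],z])[0].round(1)) for z in(.07,.077,.09,.1,.106,.115)])
import cv2
o=[]
for k,(y,x) in (('side6',(150,235)),('side7',(160,235))):
    a=cv2.imread(f'pics/{k}.png')[y:y+45,x:x+50]; a=cv2.convertScaleAbs(a,alpha=4.,beta=-20)
    o.append(cv2.resize(a,None,fx=8,fy=8,interpolation=cv2.INTER_NEAREST))
cv2.imwrite('pics/c10.png',np.hstack(o))
E
```

```text
0.0 [array([270.9, 171. ]), array([246.6, 171. ])]
0.0095 [array([270.9, 172.9]), array([246.6, 172.9])]
0.019 [array([270.8, 174.8]), array([246.7, 174.7])]
0.03 [array([270.8, 177. ]), array([246.7, 176.9])]
[(0.07, array([258.3, 188. ])), (0.077, array([258.3, 186.6])), (0.09, array([258.3, 184.2])), (0.1, array([258.3, 182.2])), (0.106, array([258.3, 181.1])), (0.115, array([258.3, 179.3]))]
```

View pics/c10.png

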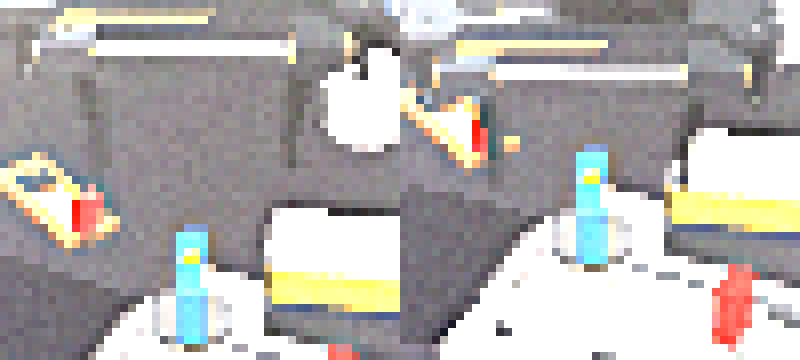

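```bash
python3 - <<'E'
import cv2,numpy as np
o=[]
b=cv2.imread('pics/side0.png').astype(int)
for k,(y,x) in (('side6',(145,235)),('side8',(150,235)),('side4',(160,250))):
    a=cv2.imread(f'pics/{k}.png'); d=np.abs(a.astype(int)-b)[y:y+45,x:x+40]
    a=np.vstack([cv2.convertScaleAbs(a[y:y+45,x:x+40],alpha=3.5,beta=-10),np.clip(d*5,0,255).astype(np.uint8)])
    o.append(cv2.resize(a,None,fx=6.6,fy=6.6,interpolation=cv2.INTER_NEAREST))
cv2.imwrite('pics/c11.png',np.hstack(o))
E
```

```text
(no output)
```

View pics/c11.png

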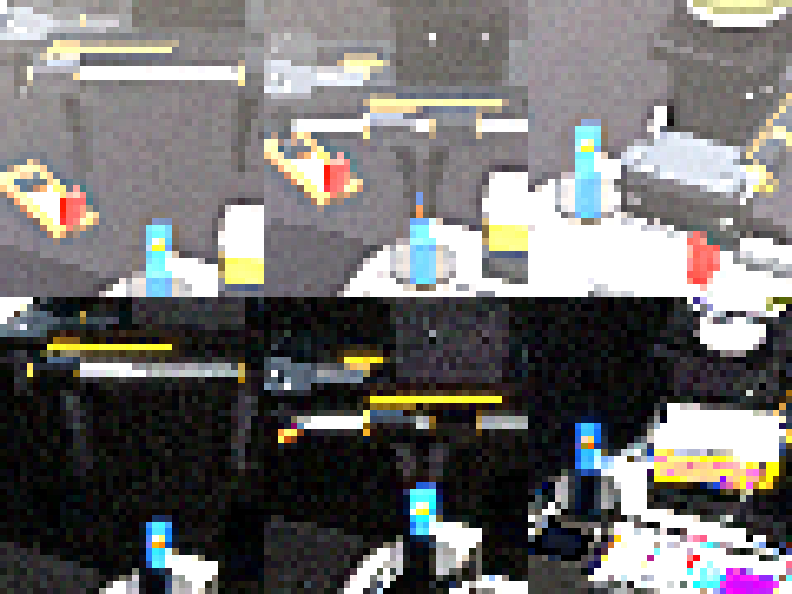

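The side view shows the closed fingertips sitting on top of the bar and pin (tips about v=182, i.e. about 105 mm). The real tips therefore stand roughly 25-30 mm higher than the nominal geometry says. I'll open, lower in checked steps and look again.

Emit:
drive_tool(
  motion=[
    [-0.3,0,0,0],
    [-0.5,0,0,0],
    [-0.5,0,0,0],
    [-0.5,0,0,0],
    [-0.5,0,0,0],
    [-0.5,0,0,0],
    [-0.5,0,0,0],
    [-0.5,0,0,0],
    [-0.5,0,0,0],
    [-0.5,0,0,0],
    [-0.5,0,0,0],
    [-0.5,0,0,0],
  ],
  grip=0,
)

```text
time: 12.45
ee_pos: [0.5964, -0.1122, 0.1007]
eef_rot: [0.323, 0.629, -0.323, 0.629]
ft_force: [0.3, -0.0, 0.5]
width: 0.0731
```

Emit:
drive_tool(
  motion=[
    [0.3,0,0,0],
    [0.6,0,0,0],
    [0.9,0,0,0],
    [1.2,0,0,0],
    [1.5,0,0,0],
    [1.5,0,0,0],
  ],
)

```text
time: 12.95
ee_pos: [0.596, -0.1122, 0.0849]
eef_rot: [0.323, 0.629, -0.323, 0.629]
ft_force: [-0.8, -0.1, -0.3]
width: 0.0866
```

```bash
python3 q.py; python3 - <<'E'
from h import *
snap('side','side12.png');snap('top','top12.png')
a=cv2.imread('pics/side12.png')[150:205,230:290]; a=cv2.convertScaleAbs(a,alpha=3.,beta=0)
b=cv2.imread('pics/top12.png')[150:210,250:310]; b=cv2.convertScaleAbs(b,alpha=3.,beta=0)
cv2.imwrite('pics/c12.png',np.hstack([cv2.resize(i,(396,363),interpolation=cv2.INTER_NEAREST) for i in(a,b)]))
M=axes();p=r.read_state()['ee_pos']
for d in(-.01,0,.019):print([proj('side',p+d*M[:,0]+y*M[:,1])[0].round(1) for y in(-.05,.05)])
E
```

```text
t 12.95 [59.85 -0.24 84.87] yaw 35.61 F [-0.8 -0.1 -0.3] T [ 0.047 -0.129 -0.003] w 0.08656969151117012 j7 0.45
[array([270.3, 183.2]), array([246.5, 183.1])]
[array([270.2, 185.1]), array([246.5, 185. ])]
[array([270.1, 188.7]), array([246.6, 188.6])]
```

View pics/c12.png

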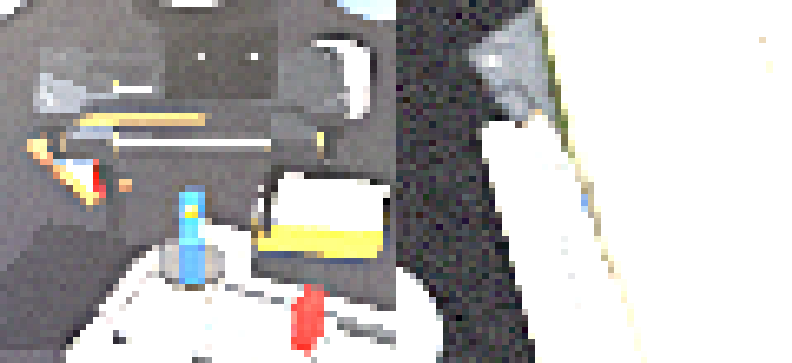

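Emit:
drive_tool(
  motion=[
    [0.2,0,0,0],
    [0.4,0,0,0],
    [0.6,0,0,0],
    [0.8,0,0,0],
    [1.0,0,0,0],
    [1.0,0,0,0],
  ],
)

```text
time: 13.55
ee_pos: [0.5961, -0.1122, 0.0752]
eef_rot: [0.323, 0.629, -0.323, 0.629]
ft_force: [-0.3, -0.5, -0.5]
width: 0.087
```

Emit:
drive_tool(
  motion=[
    [0.2,0,0,0],
    [0.4,0,0,0],
    [0.6,0,0,0],
    [0.8,0,0,0],
    [1.0,0,0,0],
    [1.0,0,0,0],
  ],
)

```text
time: 14.05
ee_pos: [0.5961, -0.1122, 0.0652]
eef_rot: [0.323, 0.629, -0.323, 0.629]
ft_force: [0.0, -1.1, 0.2]
width: 0.0867
```

```bash
python3 q.py; python3 - <<'E'
from h import *
snap('side','side13.png')
a=cv2.imread('pics/side13.png')[150:205,230:290]; a0=cv2.imread('pics/side5.png')[150:205,230:290]
d=np.clip(np.abs(a.astype(int)-a0)*4,0,255).astype(np.uint8)
a=cv2.convertScaleAbs(a,alpha=3.,beta=0)
cv2.imwrite('pics/c13.png',np.hstack([cv2.resize(i,(396,363),interpolation=cv2.INTER_NEAREST) for i in(a,d)]))
M=axes();p=r.read_state()['ee_pos']
for d in(-.01,0,.019):print([proj('side',p+d*M[:,0]+y*M[:,1])[0].round(1) for y in(-.05,.05)])
E
```

```text
t 14.05 [60.01 -0.31 65.23] yaw 35.61 F [ 0.  -1.1  0.2] T [ 0.056 -0.137 -0.032] w 0.08673508258737528 j7 0.44
[array([270.2, 187. ]), array([246.6, 186.9])]
[array([270.1, 188.9]), array([246.6, 188.8])]
[array([270.1, 192.4]), array([246.7, 192.4])]
```

View pics/c13.png

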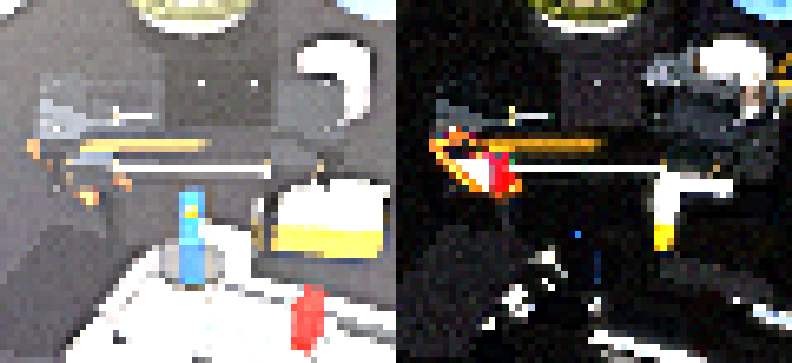

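Here the right fingertip covers the slide box down to v≈188, which puts the real tips at about 72-77 mm, alongside the bar. I'll raise 3 mm to clear the disc, then close.

Emit:
drive_tool(
  motion=[
    [-0.3,0,0,0],
    [-0.3,0,0,0],
    [-0.3,0,0,0],
    [-0.3,0,0,0],
    [-0.3,0,0,0],
    [-0.3,0,0,0],
    [-0.3,0,0,0],
    [-0.3,0,0,0],
    [-0.3,0,0,0],
    [-0.3,0,0,0],
    [-0.3,0,0,0],
    [-0.3,0,0,0],
    [-0.3,0,0,0],
    [-0.3,0,0,0],
    [-0.3,0,0,0],
    [-0.3,0,0,0],
  ],
  grip=255,
  force=45,
)

```text
time: 15.43
ee_pos: [0.5964, -0.1122, 0.0688]
eef_rot: [0.323, 0.629, -0.323, 0.629]
ft_force: [-0.7, 0.2, 1.0]
width: 0.0135
```

```bash
python3 q.py; python3 - <<'E'
from h import *
snap('side','side14.png')
a=cv2.imread('pics/side14.png')[150:205,230:290]
a=cv2.convertScaleAbs(a,alpha=3.,beta=0)
cv2.imwrite('pics/c14.png',cv2.resize(a,(600,550),interpolation=cv2.INTER_NEAREST))
E
```

```text
t 15.4333 [60.23 -0.4  68.76] yaw 35.61 F [-0.7  0.2  1. ] T [-0.027  0.057 -0.048] w 0.013452727755874645 j7 0.44
```

View pics/c14.png

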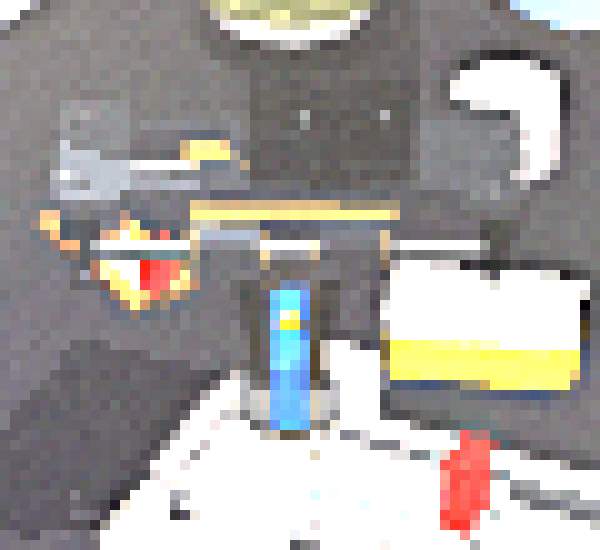

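The bar is held (opening 13.5 mm, fingers on both sides of it). I'll turn clockwise, staying short of the earliest tight angle (80°) at first.

Emit:
drive_tool(
  motion=[
    [0,0,0,0.4],
    [0,0,0,1.0],
    [0,0,0,1.8],
    [0,0,0,2.6],
    [0,0,0,3.4],
    [0,0,0,4.2],
    [0,0,0,5],
    [0,0,0,5.8],
    [0,0,0,6.6],
    [0,0,0,7.4],
    [0,0,0,8.2],
    [0,0,0,9],
    [0,0,0,9.8],
    [0,0,0,10.6],
    [0,0,0,11.4],
    [0,0,0,12.2],
    [0,0,0,13],
    [0,0,0,13.4],
  ],
)

```text
time: 16.98
ee_pos: [0.5968, -0.1123, 0.0688]
eef_rot: [0.618, 0.345, -0.617, 0.345]
ft_force: [1.7, -0.1, -1.2]
width: 0.0138
```

```bash
python3 q.py
```

```text
t 16.9833 [60.65 -0.52 68.8 ] yaw -31.6 F [ 1.7 -0.1 -1.2] T [-0.195 -0.432  0.089] w 0.013821494851026352 j7 -0.65
```

Emit:
drive_tool(
  motion=[
    [0,0,0,0.4],
    [0,0,0,0.8],
    [0,0,0,1.2],
  ],
)

```text
time: 17.23
ee_pos: [0.5969, -0.1123, 0.0688]
eef_rot: [0.634, 0.313, -0.634, 0.313]
ft_force: [1.7, -1.0, -0.5]
width: 0.0134
```

```bash
python3 q.py
```

```text
t 17.2333 [60.69 -0.56 68.8 ] yaw -37.48 F [ 1.7 -1.  -0.5] T [-0.217 -0.473  0.071] w 0.0134170837850872 j7 -0.74
```

Emit:
drive_tool(
  motion=[
    [0,0,0,0.6],
    [0,0,0,1.2],
    [0,0,0,1.4],
  ],
)

```text
time: 17.48
ee_pos: [0.5968, -0.1124, 0.0688]
eef_rot: [0.652, 0.273, -0.652, 0.274]
ft_force: [2.7, -0.3, -1.4]
width: 0.0137
```

```bash
python3 q.py
```

```text
t 17.4833 [60.66 -0.61 68.82] yaw -44.53 F [ 2.7 -0.3 -1.4] T [-0.208 -0.568  0.105] w 0.013705490322474393 j7 -0.86
```

Emit:
drive_tool(
  motion=[
    [0,0,0,0.6],
    [0,0,0,1.2],
    [0,0,0,1.4],
  ],
)

```text
time: 17.73
ee_pos: [0.5969, -0.1124, 0.0688]
eef_rot: [0.668, 0.233, -0.667, 0.233]
ft_force: [2.5, -1.3, -1.4]
width: 0.0136
```

```bash
python3 q.py
```

```text
t 17.7333 [60.68 -0.64 68.83] yaw -51.48 F [ 2.5 -1.3 -1.4] T [-0.298 -0.772  0.09 ] w 0.013582264324255713 j7 -0.97
```

Emit:
drive_tool(
  motion=[
    [0,0,0,0.6],
    [0,0,0,1.2],
    [0,0,0,1.4],
  ],
)

```text
time: 17.98
ee_pos: [0.5968, -0.1125, 0.0688]
eef_rot: [0.681, 0.192, -0.68, 0.192]
ft_force: [3.4, -1.2, -2.8]
width: 0.0135
```

```bash
python3 q.py
```

```text
t 17.9833 [60.63 -0.7  68.82] yaw -58.45 F [ 3.4 -1.2 -2.8] T [-0.405 -0.898  0.055] w 0.013500425786801348 j7 -1.08
```

Emit:
drive_tool(
  motion=[
    [0,0,0,0.5],
    [0,0,0,1.0],
    [0,0,0,1.0],
  ],
)

```text
time: 18.23
ee_pos: [0.5969, -0.1124, 0.0689]
eef_rot: [0.688, 0.162, -0.688, 0.163]
ft_force: [5.0, -3.3, -2.5]
width: 0.0138
```

```bash
python3 q.py
```

```text
t 18.2333 [60.67 -0.68 68.86] yaw -63.39 F [ 5.  -3.3 -2.5] T [-0.493 -1.082  0.084] w 0.013761599430370069 j7 -1.16
```

Emit:
drive_tool(
  motion=[
    [0,0,0,0.5],
    [0,0,0,1.0],
    [0,0,0,1.0],
  ],
)

```text
time: 18.48
ee_pos: [0.5968, -0.1125, 0.0688]
eef_rot: [0.695, 0.133, -0.694, 0.133]
ft_force: [4.4, -1.8, -2.4]
width: 0.0137
```

```bash
python3 q.py
```

```text
t 18.4833 [60.59 -0.74 68.85] yaw -68.36 F [ 4.4 -1.8 -2.4] T [-0.593 -1.192  0.123] w 0.013661287965164599 j7 -1.25
```

Emit:
drive_tool(
  motion=[
    [0,0,0,0.5],
    [0,0,0,1.0],
    [0,0,0,1.0],
  ],
)

```text
time: 18.73
ee_pos: [0.5968, -0.1125, 0.0689]
eef_rot: [0.7, 0.102, -0.699, 0.103]
ft_force: [4.6, -2.2, -3.2]
width: 0.0142
```

```bash
python3 q.py
```

```text
t 18.7333 [60.64 -0.74 68.91] yaw -73.3 F [ 4.6 -2.2 -3.2] T [-0.642 -1.17   0.454] w 0.014160028576366565 j7 -1.33
```

The torque has jumped to 0.45 N m at 109°, so slip is starting. I'll add about 28° (mid-window).

Emit:
drive_tool(
  motion=[
    [0,0,0,0.5],
    [0,0,0,1.0],
    [0,0,0,1.5],
    [0,0,0,2.0],
    [0,0,0,2.5],
    [0,0,0,2.8],
    [0,0,0,2.8],
  ],
)

```text
time: 19.32
ee_pos: [0.5968, -0.1126, 0.0689]
eef_rot: [0.707, 0.017, -0.707, 0.017]
ft_force: [4.8, -2.6, -3.6]
width: 0.0138
```

```bash
python3 q.py
```

```text
t 19.3167 [60.57 -0.83 68.86] yaw -87.23 F [ 4.8 -2.6 -3.6] T [-0.761 -1.171  0.561] w 0.013839262051779365 j7 -1.55
```

Emit:
drive_tool(
  motion=[
    [0,0,0,0.5],
    [0,0,0,1.0],
    [0,0,0,1.5],
    [0,0,0,2.0],
    [0,0,0,2.5],
    [0,0,0,2.8],
  ],
)

```text
time: 19.82
ee_pos: [0.5968, -0.1126, 0.0689]
eef_rot: [0.704, -0.07, -0.703, -0.069]
ft_force: [3.8, -3.3, -2.4]
width: 0.0134
```

```bash
python3 q.py; python3 - <<'E'
from h import *
snap('side','side15.png')
a=cv2.imread('pics/side15.png')[150:205,230:290]
a=cv2.convertScaleAbs(a,alpha=3.,beta=0)
cv2.imwrite('pics/c15.png',cv2.resize(a,(600,550),interpolation=cv2.INTER_NEAREST))
E
```

```text
t 19.8167 [60.56 -0.89 68.86] yaw -101.27 F [ 3.8 -3.3 -2.4] T [-0.765 -1.089  0.628] w 0.013382109133386815 j7 -1.78
```

View pics/c15.png

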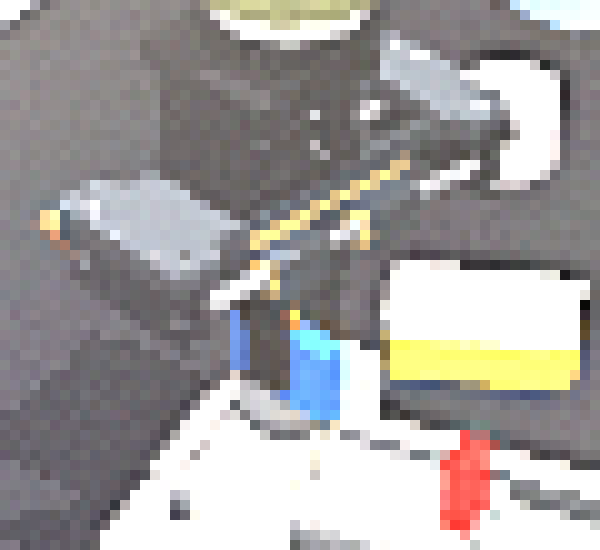

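The torque has plateaued at about 0.56-0.63 N m and the bar has turned with the jaws, for roughly 0.5 rad of slip. Opening the jaws now.

Emit:
drive_tool(
  motion=[
    [0,0,0,0],
    [0,0,0,0],
    [0,0,0,0],
    [0,0,0,0],
    [0,0,0,0],
    [0,0,0,0],
    [0,0,0,0],
    [0,0,0,0],
    [0,0,0,0],
    [0,0,0,0],
    [0,0,0,0],
    [0,0,0,0],
  ],
  grip=0,
)

```text
time: 20.87
ee_pos: [0.5964, -0.1122, 0.0688]
eef_rot: [0.704, -0.07, -0.704, -0.07]
ft_force: [-0.5, -0.4, 0.6]
width: 0.0836
```

```bash
python3 q.py
```

```text
t 20.8667 [60.27 -0.37 68.75] yaw -101.38 F [-0.5 -0.4  0.6] T [ 0.015 -0.028 -0.046] w 0.0835968964099948 j7 -1.79
```

Emit:
drive_tool(
  motion=[
    [-0.3,0,0,0],
    [-1,0,0,0],
    [-2,0,0,0],
    [-3.5,0,0,0],
    [-5,0,0,0],
    [-7,0,0,0],
    [-9,0,0,0],
    [-11,0,0,0],
    [-13,0,0,0],
    [-14,0,0,0],
    [-14.5,0,0,0],
  ],
)

```text
time: 21.78
ee_pos: [0.5972, -0.1122, 0.2163]
eef_rot: [0.705, -0.07, -0.702, -0.07]
ft_force: [0.2, -0.7, 0.0]
width: 0.087
```

```bash
python3 q.py; python3 - <<'E'
from m import *
im=snap('side','side16.png')
k=blob(im,'red',(270,185,292,210)); ys,xs=np.nonzero(k); print(xs.mean(),ys.mean(),len(xs),st(onz('side',xs.mean(),ys.mean(),.044)))
a=cv2.imread('pics/side16.png')[160:215,235:295]
cv2.imwrite('pics/c16.png',cv2.resize(a,(660,600),interpolation=cv2.INTER_CUBIC))
print('go',go(w(-.30,-.15,.21)))
E
```

```text
t 21.7833 [ 61.1   -0.51 216.33] yaw -101.38 F [ 0.2 -0.7  0. ] T [0.027 0.077 0.007] w 0.08698329618488278 j7 -1.75
275.95 198.05 40 [-22.10542787   2.05746608  44.        ]
go [ 0.52091006 27.87311628 27.37382041]
```

View pics/c16.png

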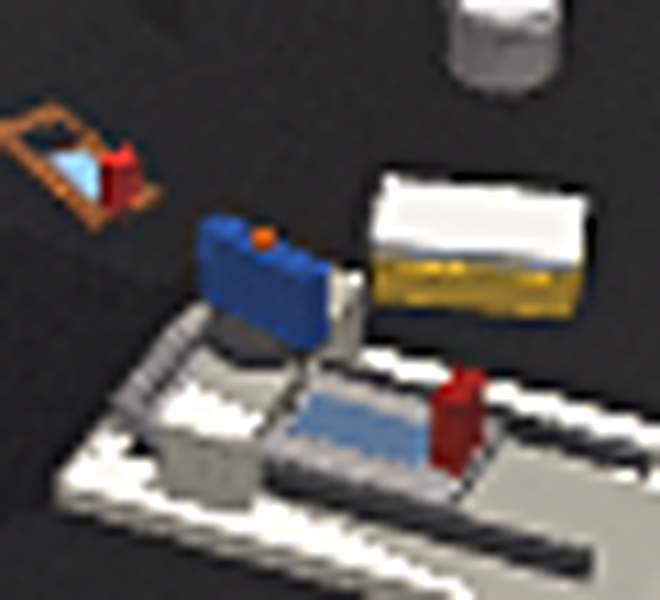

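The pin now stands proud of the bar and the tab is unmoved. I'll move the arm clear for a final look.

Emit:
drive_tool(
  motion=[
    [0,0.7,0.7,0],
    [0,2,2,0],
    [0,4,4,0],
    [0,6.5,6.5,0],
    [0,9,9,0],
    [0,11.5,11.5,0],
    [0,14,14,0],
    [0,16.5,16.5,0],
    [0,19,19,0],
    [0,21.5,21.5,0],
    [0,24,24,0],
    [0,26,26,0],
    [0,27,27,0],
    [0,27.5,27,0],
    [0,27.5,27,0],
    [0,27.5,27,0],
  ],
)

```text
time: 23.17
ee_pos: [0.2777, -0.3278, 0.2131]
eef_rot: [-0.703, 0.07, 0.704, 0.07]
ft_force: [-0.0, -0.3, -0.5]
width: 0.0869
```

```bash
python3 q.py; python3 - <<'E'
from m import *
im=snap('side','side17.png'); it=snap('top','top17.png')
def org(im,box):
    h=cv2.cvtColor(im,cv2.COLOR_RGB2HSV).astype(int); x0,y0,x1,y1=box
    m=(h[...,0]>4)&(h[...,0]<22)&(h[...,1]>110)&(h[...,2]>90); z=np.zeros_like(m); z[y0:y1,x0:x1]=1; m&=z
    ys,xs=np.nonzero(m); return xs.mean(),ys.mean(),len(xs)
s0=cv2.cvtColor(cv2.imread('pics/side0.png'),cv2.COLOR_BGR2RGB);t0=cv2.cvtColor(cv2.imread('pics/top0.png'),cv2.COLOR_BGR2RGB)
for a in(s0,im): print('pin side',org(a,(253,173,266,188)))
for a in(t0,it): print('pin top',org(a,(275,168,296,190)))
for z in(.106,.108,.111,.114): print(z,proj('side',w(.06,0,z))[0])
for a in(t0,it):
    k=blob(a,'blue',(270,165,298,195)); ys,xs=np.nonzero(k)
    P=np.array([onz('top',u,v,.106)[:2] for u,v in zip(xs,ys)],np.float32); print(cv2.minAreaRect(P))
    k=blob(a,'red',(280,195,303,226)); ys,xs=np.nonzero(k); print('tab',st(onz('top',xs.mean(),ys.mean(),.06)))
    print('stage',stage(a))
a=cv2.imread('pics/top17.png')[130:280,220:390]; b=cv2.imread('pics/top0.png')[130:280,220:390]
cv2.imwrite('pics/c17.png',np.hstack([cv2.resize(i,None,fx=2.3,fy=2.3,interpolation=cv2.INTER_CUBIC) for i in(b,a)]))
E
```

```text
t 23.1667 [-295.4  -147.27  213.05] yaw -101.37 F [-0.  -0.3 -0.5] T [ 0.056 -0.033  0.044] w 0.08687059477776697 j7 -1.0
pin side (np.float64(258.6666666666667), np.float64(181.66666666666666), 3)
pin side (np.float64(258.5), np.float64(181.5), 4)
pin top (np.float64(284.5), np.float64(178.5), 4)
pin top (np.float64(284.5), np.float64(178.5), 4)
0.106 [258.40539245 181.18817383]
0.108 [258.40644965 180.80158596]
0.111 [258.40803775 180.22066184]
0.114 [258.4096286 179.6384836]
((0.5955258011817932, -0.11197423934936523), (0.015421576797962189, 0.056473590433597565), 35.42887878417969)
tab [-85.70740846   0.90303956  60.        ]
stage ((0.5372799634933472, -0.12395081669092178), (0.241514191031456, 0.13179446756839752), 11.6429443359375)
((0.5953190326690674, -0.11040352284908295), (0.013970019295811653, 0.05654669180512428), 87.98162078857422)
tab [-22.42864248   0.24961965  60.        ]
stage ((0.5372707843780518, -0.12405534833669662), (0.24143020808696747, 0.13181543350219727), 11.572047233581543)
```

View pics/c17.png

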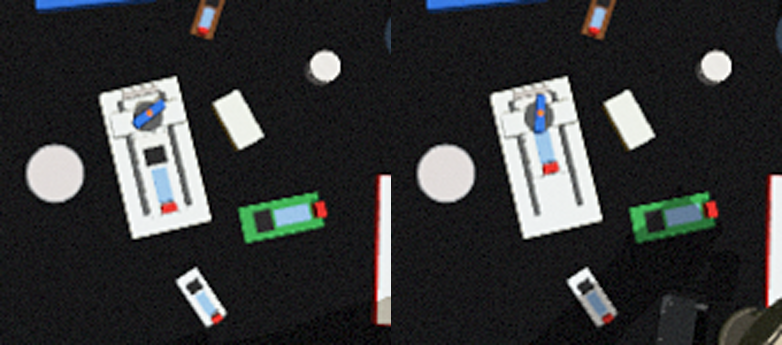

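```bash
python3 - <<'E'
from m import *
for k in('top0','top17'):
    a=cv2.cvtColor(cv2.imread(f'pics/{k}.png'),cv2.COLOR_BGR2RGB).astype(float)[165:195,270:298]
    W=np.clip(a[...,2]-a[...,0]-15,0,None); W[W<25]=0
    ys,xs=np.nonzero(W); P=np.array([onz('top',x+270,y+165,.106)[:2] for x,y in zip(xs,ys)]); q=W[ys,xs]
    w_,V_=np.linalg.eigh(np.cov(P.T,aweights=q)); print(k,np.degrees(np.arctan2(V_[1,1],V_[0,1])),np.average(P,0,q))
for k in('side0','side5','side7','side16','side17'):
    a=cv2.cvtColor(cv2.imread(f'pics/{k}.png'),cv2.COLOR_BGR2RGB).astype(float)[176:188,253:265]
    W=np.clip(a[...,0]-np.maximum(a[...,2],a[...,1])-15,0,None); ys,xs=np.nonzero(W); q=W[ys,xs]
    print(k,np.average(xs,weights=q)+253,np.average(ys,weights=q)+176,q.sum())
E
```

```text
top0 126.39102890846621 [ 0.59475957 -0.11128726]
top17 -178.98332883829542 [ 0.58303515 -0.11245027]
side0 258.5926892950392 181.6396866840731 383.0
side5 258.54151624548734 181.69675090252707 277.0
side7 258.5468164794008 181.69662921348313 267.0
side16 258.47222222222223 181.3641975308642 324.0
side17 258.4965034965035 181.42657342657344 286.0
```

The bar's final yaw in the image (about -2°) implies around 127° of turn, against 137° for the jaws. I'll compare the bar before and after release to see whether it moved back.

```bash
python3 - <<'E'
from h import *
o=[]
for k in('side15','side16','side17'):
    a=cv2.imread(f'pics/{k}.png')[172:200,248:270].astype(int)
    W=a[...,0]-a[...,2]
    print(k); 
    for row in (186,188,189,190): print(row,W[row-172])
    o.append(cv2.resize(np.clip(a*1.5,0,255).astype(np.uint8),None,fx=11,fy=11,interpolation=cv2.INTER_NEAREST))
cv2.imwrite('pics/c18.png',np.hstack(o))
# predicted corner pixels for yaw candidates
for y in(2,-2,-6,-11,-15):
    c,s=np.cos(np.radians(y)),np.sin(np.radians(y)); L=np.array([c,s,0])*.028; T=np.array([-s,c,0])*.007; p=w(.06,0,.106)
    print(y,[proj('side',p+i*L+j*T)[0].round(1).tolist() for i,j in((1,1),(1,-1),(-1,1),(-1,-1))])
E
```

```text
side15
186 [   0    1    1   -2    1   39   34   -3   -1   -5   -2   54   70   65
   65   63   43  -27  -20   -9  -25 -116]
188 [  1   0   0  -3 -16 -16   0   1  -4  -7  -5  51  70  67  72  67  43 -29
 -12 -10   4  11]
189 [  1   1  -3 -11 -18  -2   1   1   0  16  51  78  70  68  73  63  24 -18
 -12 -11   3   2]
190 [  2   0 -10  -7 -10   3   1   2   1   0   2  65  77  71  73  67  30 -17
 -12 -11   0   1]
side16
186 [   1    1    0   -2    0   56   73   68   66   68   66   66   66   65
   65   61   58  -30  -18   -9  -25 -112]
188 [  2   3   1  -3 -17 -22  -7  35  90  71  70  67  68  65  66  66  55 -29
 -12  -8   3   9]
189 [ -2   0  -2 -11 -18  -9   0  -7 -10  35  94  73  71  67  70  67  71 -21
 -12 -11   2   2]
190 [  2  -2 -11  -7  -9  -3   1   1  -2  -6  -9  34  92  72  70  70  75 -20
 -13 -11   3   0]
side17
186 [   2    1    2   -1    1   55   68   66   65   61   61   60   61   56
   53   78   55    0    0  -17  -20 -104]
188 [  3   2   1  -4 -24 -17  -6  32  83  67  65  63  63  61  60  83  55   0
 -14 -11   3   7]
189 [  2   1  -4 -19   0 -14  -1  -4  -9  31  84  67  65  62  60  83  82 -28
 -15 -13   4   4]
190 [  1   0  -8 -12  -5  -7   2   1   1  -3 -10  32  87  64  64  87  87 -23
 -11 -13   5   1]
2 [[252.0, 179.8], [253.8, 178.2], [263.1, 184.2], [264.9, 182.6]]
-2 [[252.1, 179.6], [254.2, 178.0], [262.7, 184.4], [264.7, 182.8]]
-6 [[252.3, 179.3], [254.6, 177.9], [262.3, 184.6], [264.5, 183.1]]
-11 [[252.7, 179.0], [255.1, 177.7], [261.8, 184.8], [264.2, 183.4]]
-15 [[252.9, 178.8], [255.5, 177.6], [261.4, 184.9], [264.0, 183.6]]
```

View pics/c18.png

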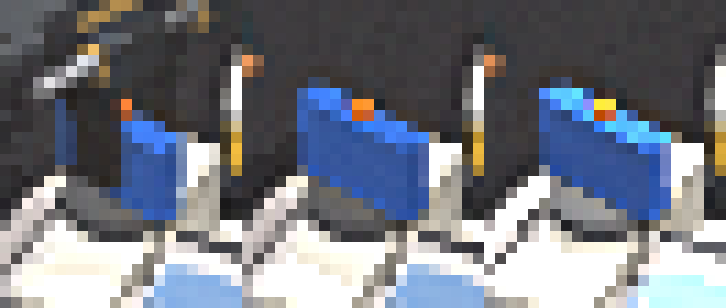

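```bash
python3 q.py; python3 -c "
from bench import r
print(r.close_job())"
```

```text
t 23.2667 [-294.85 -147.14  213.31] yaw -101.28 F [ 0.3 -0.6 -0.7] T [ 0.047  0.053 -0.014] w 0.0871705012086551 j7 -1.0
the job is handed in; nothing more can be done
None
```

I pushed the carrier home against the end stop, turned the knob clockwise into its slip and let go. I then moved the arm clear and handed the job in at about 23 s, with no verdict reported.

**Carrier:** I pushed the tab from behind, sliding at about 3 N and stopping at 10 N against the end stop. The last pictures put the tab at stage x = -22.1 mm (side) and -22.4 mm (top); home is -22 mm. It did not move while I tightened the knob.

**Knob:** The first grip missed. The real fingertips stand about 30 mm higher than the stated tool geometry implies, so the jaws shut on top of the pin with about 6 N. I lowered the tool and gripped the bar properly (13.5 mm opening). The torque jumped to 0.45 N m after about 109° of turn. I carried on 28° to about 0.6 N m, then released.

**Pin:** The picture shows it standing proud of the bar. Its 0.28 px upward shift means a rise of about 1.5 to 3 mm, and the jaw angle suggests about 3 mm. Both fall within the wanted 1.2 to 6 mm, but the image is too coarse to be more exact.

**Disagreement:** The jaws turned 137°, but the bar looks turned only about 127° in the top view. That could be give in the grip, image bias, or a few degrees of spring-back on release. I could not tell which, so I did not measure the clamp as still tight after release. I left the knob alone rather than risk overdriving it.

**Other items:** In the final top view, cropped around the stage, the stage, dish, slide box, tin and look-alike carriers are where they started. I did not compare the tip box or the whole notebook; the arm did not go near them.

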